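# Grip the stuck canister in the ratchet clamp

### The arm

A 6-joint arm with a two-finger parallel gripper is mounted at the origin on the work surface. World frame = base frame: x ahead of the robot, y to its left, z up, the work surface at z = 0. Lengths are in m, angles in rad, forces in N, time in s.
With the tool pointing down it reaches from about 0.4 to 0.825 m from the base axis. Payload 7 kg.
Tool frame: the origin (TCP) lies on the centre line of the jaws, within the pads' length; the fingertips stand robot.tip_reach ahead of it and the grasp point (between the pads) lies 11 mm behind it (robot.tip_reach is the distance from the TCP to the fingertips, in m); z points along the fingers, y is the direction in which the jaws open and shut (so a half turn about z gives the same grasp; the last joint's range is limited). The gripper opens to 88 mm and grips with 3 to 60 N. Pads are 19 mm wide; open, the fingers measure 130 mm over their backs; the gripper's body (78 mm by 193 mm) begins 47 mm behind the grasp point.
Start: joints at [1.567, 0.359, 0.012, 0, -1.224, -0.288], TCP at [0.194, 0.646, 0.203] pointing down, gripper open.
Joint ranges: [-3.07, 3.07], [-1.43, 2.12], [-1.02, 1.25], [-3.03, 1.67], [-3.05, -0], [-3.03, 3.03]. Speed limits (rad/s): [2.39, 2.39, 3.01, 3.14, 3.14, 3.14].

### API

Orientations are given as [roll, pitch, yaw] about the fixed x, y, z axes, in that order (R = Rz(yaw) Ry(pitch) Rx(roll)).
In Python, from plant import robot, jaws, planner, cams, workorder, readout gives the robot as it stands. Calls block until the motion is done:
- robot.goto(position, orientation): joint-space move of the TCP to a pose.
- robot.movel(position, velocity=0.15, rotation=None, contact_N=None): straight line of the TCP; rotation=None keeps the orientation; velocity is the mean speed in m/s. With contact_N (N) it stops when the force on the tool has changed by that much, and returns True; else False.
- robot.set_joints(angles): joint-space move.
- jaws.let_go() and jaws.grasp(squeeze=None): open the fingers fully, or close them until they stop; squeeze is the grip in N (None keeps the last).
- robot.pause(seconds).
- planner.inverse_kinematics(position, orientation): joint angles nearest the present ones, or None.
- cams.camera(name): name is "scene" or "top" or "wrist"; returns (picture, depth): 480x640x3 uint8, red, green, blue; 480x640 float32, m along the optical axis (not along the pixel's ray), 0 where there is no reading.
- cams.calibration(name): a dict with "vertical_fov" (degrees; the focal length in pixels is half the picture's height over the tangent of half this angle, whatever the lens; pixels are square), "cx", "cy" (the principal point, pixels), "origin" and "attitude" of the camera in the world; the wrist camera has in their place "tool_from_camera" (4x4, takes a point from camera to tool coordinates, whose origin is the TCP and whose axes are the flange's). Camera axes: x right, y up, looking along -z (the intrinsics and any distortion apply to the point x, -y, -z); pixel columns grow to the right and rows downward; lengths in m; the calibration is good to about 2 mm. A picture is of the moment at which its call begins: read the wrist's pose just before it. calibration takes no time and is no camera call.
A pose or a line that the arm cannot do raises robot.PlanningError and nothing moves.
- workorder.close_job(): hands the job in, once; it reports no verdict.
Readings, each from a call of its own:
- readout.get_t(): time.
- readout.get_qpos(): joint angles.
- readout.get_qvel(): joint speeds.
- readout.get_tau(): joint torques, N m.
- readout.get_tool_pos(): TCP position.
- readout.get_ee_rot(): TCP orientation.
- readout.get_wrist_force(): force on the tool from outside, world axes, zero at the start.
- readout.get_wrist_torque(): the same for the moment, N m.
- readout.get_width(): finger opening in m.
Only numpy, scipy, OpenCV 4.12 (cv2) and the standard library are available. Lean on these libraries where they do the work, as an engineer would, in place of code of your own. Each camera call takes 0.05 s, during which the arm holds its last target.

### The job

The canister's screw top is stuck and I need both hands free for it: stand the aluminium canister upright between the jaws of the ratchet clamp and let go of it, then pump the clamp's lever until the canister is squeezed between the two jaws with the sprung pad pushed in about half of its travel, and never so hard that the pad bottoms out and dents the thin metal. Finish while still holding the lever down so that this grip stays on, and leave the other things on the shelf where they are.

Things in the scene. Friction and masses are not known exactly. Their poses are not given: they have to be found in the camera images.
- canister: plain aluminium screw-top canister, upright, 50 mm in diameter up to 70 mm height, knurled cap 47 mm across above, 90 mm tall, 0.1 to 0.2 kg. In a loose row with an upright black flashlight, a grey cup of pens, a flat white disc and a flat key fob, about 100 mm between centres, in any of the five places. Origin: centre of its underside, z up.
- clamp: ratchet clamp fixed on a 70 x 330 x 10 mm foot plate. Origin: centre of the plate's underside, z up, y the clamping direction: lever at the -y end (pivot at y=-30, z=80 mm, between cheeks up to z=86 mm), fixed jaw at the +y end (60 mm wide, top z=76 mm), sliding jaw (52 mm wide, top z=75 mm) between. The canister stands on the plate between the jaws; this bay is open above and to both x sides.
- fixed_face (a point): point on the fixed jaw's clamping face where it meets the top of the foot plate, at y=130 mm, z=10 mm of the clamp, on its centre line; axes as the clamp's. The bay lies on its -y side.
- press_point (a point): middle of the lever's top face, to be pressed down; 100 mm from the lever's pivot towards the clamp's -y end, on a rubber paddle 36 mm wide (clamp's x) and 54 mm long. About 110 mm above the shelf with the lever up (sloping up 0.21 rad towards its free end); sinks about 42 mm in a full stroke, ending 0.21 rad below level.
- lever (a joint): lever angle in rad: 0 up (a spring returns it), 0.42 fully down. Pressing drives the sliding jaw towards the fixed jaw, about 38 mm per rad, by a pawl on a bar with 7 mm teeth: up to 7 mm of that is lost before the pawl catches, so a full stroke gains about 10 to 16 mm, mostly 14. Pressing takes about 3 to 15 N at the paddle.
- jaw (a joint): advance of the sliding jaw towards the fixed jaw in m, 0 to 0.060; starts between 0 and 0.018. The gap between the relaxed pad and the fixed jaw is 0.090 minus this value. With the lever up, friction keeps the jaw in place against no more than 6 N.
- pad (a joint): how far the sliding jaw's sprung pad (46 mm wide, z=25 to 70 mm of the clamp) is pushed back into that jaw, in m: 0 free, 0.014 bottomed out. The spring gives 1.5 N per mm; with the lever let go the jaw backs off until the pad is pressed in only about 3 mm, so half travel (7 mm, 10 N) stays only while the lever is held down.
Mind the look-alikes: they are no part of the job. Of the things like the canister, leave any that is orange; of the rest the smaller one is meant.

How it is judged:
On the way, in this order (a step that is already met when the one before it is completed fails the run):
1. the canister stands upright on the foot plate between the jaws, let go (x of canister in the frame of fixed_face between -0.018 and 0.018 m and y of canister in the frame of fixed_face between -0.07 and -0.02 m and z of canister in the frame of fixed_face between -0.004 and 0.004 m and angle between canister's own z axis and vertical below 0.1 rad and contact force between the fingers and canister below 0.3 N), for 0.1 s.
2. the lever is pressed down (value of joint lever above 0.13 rad).
3. and let up again for another stroke (value of joint lever below 0.05 rad).
4. the lever, held down, has pushed the pad in against the canister (value of joint lever above 0.025 rad and value of joint pad above 0.0045 m), for 0.1 s.
At the end, for the whole second after the job is handed in: The lever is still held down; the pad is pressed in 4.5 to 10.5 mm (of 14); the canister stands upright (within 0.1 rad), at rest, on the foot plate against the fixed jaw, within 20 mm of the clamp's centre line, fingers off it; the other four things are within 20 mm of their start (all of step 4 and value of joint pad below 0.0105 m and contact force between the fingers and clamp above 1 N and contact force between the fingers and canister below 0.3 N and contact force between canister and clamp above 5 N and x of canister in the frame of fixed_face between -0.02 and 0.02 m and y of canister in the frame of fixed_face between -0.029 and -0.021 m and z of canister in the frame of fixed_face between -0.004 and 0.005 m and angle between canister's own z axis and vertical below 0.1 rad and linear speed of canister below 0.02 m/s and distance of each of flashlight, pen_cup, charger, key_fob from where it was at the start of the episode below 0.02 m); the arm keeps its last pose, push and grip.
It fails at once if the pad is pressed in more than 13 mm (bottomed out: the canister is dented) (value of joint pad above 0.013 m).
It also fails if it takes over 56 s, if anything falls off the work surface, if the arm or the gripper's body presses on something with over 40 N, if the wrist force passes 120 N, or if a joint passes its speed limit or range.

## Working session

There is one attempt and no reset: what is moved stays moved. The work goes in short steps, each a Python script; the robot and the scene stay as the last script left them, time stands still between calls to the robot, and variables do not carry over. Pictures are saved under pics/ and viewed, and the job is handed in when it is done.

```bash
mkdir -p pics; ls; python3 - <<'E'
from plant import robot, jaws, planner, cams, workorder, readout
import cv2
for n in ("scene","top","wrist"):
    p,d=cams.camera(n); cv2.imwrite(f"pics/{n}0.png",p[:,:,::-1]); print(n,cams.calibration(n), d.min(),d.max())
print(robot.tip_reach, readout.get_t(), readout.get_tool_pos(), readout.get_ee_rot(), readout.get_width(), readout.get_wrist_force())
E
```

```text
pics
scene {'vertical_fov': 45.523241635084084, 'cx': 323.09791107874014, 'cy': 238.61622271513306, 'origin': array([ 0.94317368, -0.48590933,  0.7960794 ]), 'attitude': array([0.70154407, 0.00181146, 0.57116383])} 0.0 3.074955
top {'vertical_fov': 45.71151504048159, 'cx': 327.11304222684504, 'cy': 241.6525121680661, 'origin': array([0.50107325, 0.0254003 , 1.00368808]), 'attitude': array([ 0.13782647,  0.01623009, -1.574767  ])} 0.0 1.9160573
wrist {'vertical_fov': 66.3960617869527, 'cx': 322.17633189517915, 'cy': 242.35089614180657, 'tool_from_camera': array([[-1.08417541e-03,  9.62572112e-01,  2.71023530e-01,
         7.30440063e-02],
       [ 9.99999394e-01,  9.91482164e-04,  4.78931386e-04,
         7.45920414e-04],
       [ 1.92291000e-04,  2.71023885e-01, -9.62572604e-01,
        -1.80359120e-01],
       [ 0.00000000e+00,  0.00000000e+00,  0.00000000e+00,
         1.00000000e+00]])} 0.0 1.3431473
0.008 0.15 [0.19411862 0.64609271 0.20237527] [ 3.14039350e+00 -1.38604845e-04 -2.91893210e-01] 0.08756367344365332 [ 0.12250904 -0.02365454  0.17022672]
```

View pics/scene0.png

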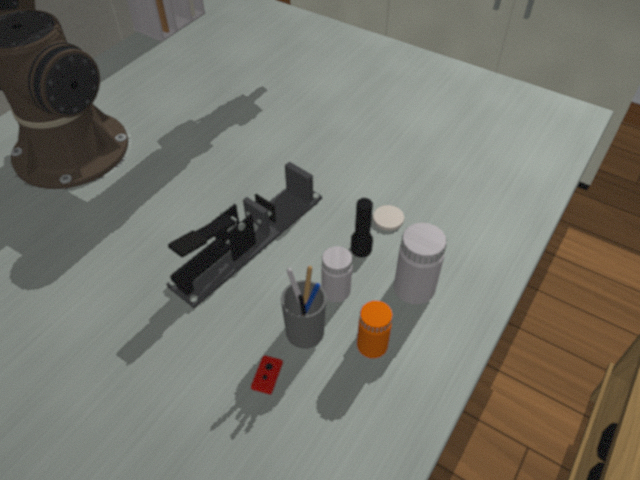

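View pics/top0.png

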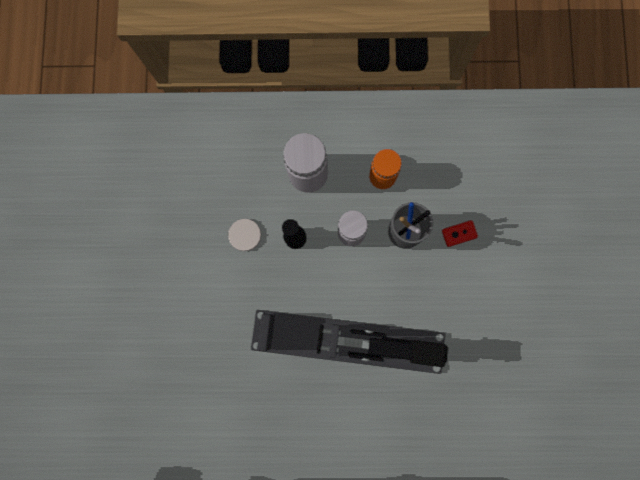

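View pics/wrist0.png

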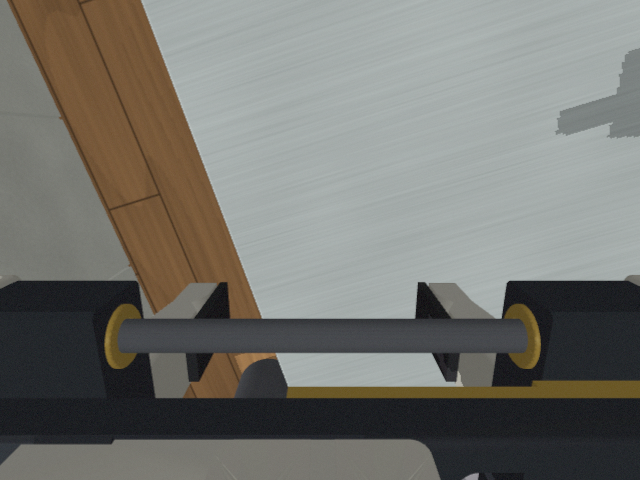

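Like-canister candidates in the top view are the large silver one (304,160), the orange one (386,168) and the small silver one (352,227). Orange is excluded, and the smaller of the other two is at (352,227), which also sits in the row. I'll confirm this with a crop and measure.

```bash
cat > h.py <<'E'
from plant import robot, jaws, planner, cams, workorder, readout
import numpy as np, cv2
from scipy.spatial.transform import Rotation as Ro
def cal(n):
    c=cams.calibration(n); f=240/np.tan(np.radians(c['vertical_fov'])/2)
    if n=='wrist':
        T=np.eye(4);T[:3,:3]=Ro.from_euler('xyz',readout.get_ee_rot()).as_matrix();T[:3,3]=readout.get_tool_pos()
        T=T@c['tool_from_camera'];return f,c['cx'],c['cy'],T[:3,:3],T[:3,3]
    return f,c['cx'],c['cy'],Ro.from_euler('xyz',c['attitude']).as_matrix(),np.array(c['origin'])
def cloud(n):
    C=cal(n); p,d=cams.camera(n); f,cx,cy,R,o=C
    v,u=np.mgrid[:480,:640]
    P=np.stack([(u-cx)/f*d,-(v-cy)/f*d,-d],-1)@R.T+o
    P[d==0]=np.nan
    return p,P,C
def ray(C,u,v,z):
    f,cx,cy,R,o=C; r=R@np.array([(u-cx)/f,-(v-cy)/f,-1]); return o+r*(z-o[2])/r[2]
E
python3 - <<'E'
from h import *
p,P,C=cloud('top')
cv2.imwrite('pics/crop0.png',cv2.resize(p[120:400,220:500,::-1],None,fx=2.1,fy=2.1,interpolation=cv2.INTER_CUBIC))
z=P[...,2]
print('table z',np.nanmedian(z[250:300,300:500]), np.nanmedian(z[400:450,200:500]))
m=(z>0.02)&(z<0.3)
m[:100]=0
n,L,s,c=cv2.connectedComponentsWithStats(m.astype(np.uint8))
for i in range(1,n):
    if s[i,4]>60:
        q=P[L==i]; top=np.nanpercentile(q[:,2],95); t=q[q[:,2]>top-.006]
        print(s[i],c[i].round(),'ztop',top.round(3),'top mid',((t.min(0)+t.max(0))/2).round(3),'ext',(t.max(0)-t.min(0)).round(3))
# plate
hsv=cv2.cvtColor(p,cv2.COLOR_RGB2HSV)
E
```

```text
table z -0.0008870642209917179 -0.0007785859333981904
[ 283  133   45   57 2025] [306. 161.] ztop 0.13 top mid [0.765 0.075 0.129] ext [0.068 0.069 0.009]
[370 149  32  38 934] [385. 167.] ztop 0.092 top mid [ 0.76 -0.06  0.09] ext [0.047 0.047 0.008]
[ 389  202   45   46 1219] [411. 223.] ztop 0.138 top mid [ 0.658 -0.097  0.142] ext [0.049 0.048 0.021]
[338 210  30  35 830] [352. 227.] ztop 0.091 top mid [ 0.657 -0.003  0.09 ] ext [0.047 0.046 0.008]
[282 219  25  29 520] [293. 233.] ztop 0.121 top mid [0.648 0.097 0.12 ] ext [0.026 0.027 0.008]
[257 314  18  37 487] [266. 332.] ztop 0.078 top mid [0.483 0.142 0.076] ext [0.058 0.022 0.008]
[ 317  324  132   43 2732] [385. 347.] ztop 0.112 top mid [ 0.45  -0.118  0.111] ext [0.036 0.051 0.01 ]
```

View pics/crop0.png

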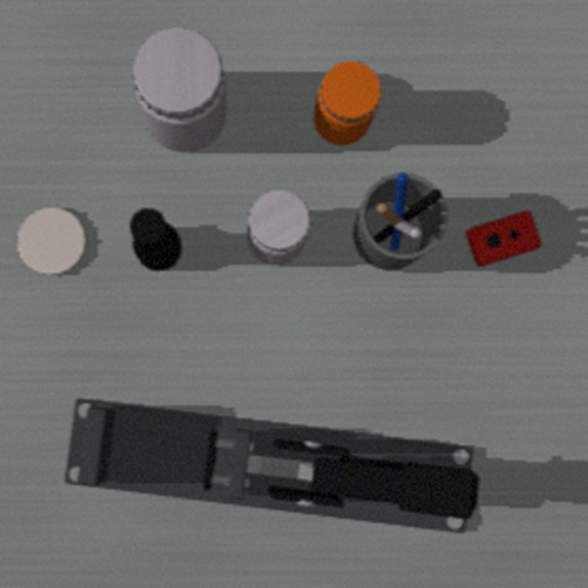

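The crop shows the small silver canister at (278,220), cap 47 mm and 90 mm tall, between the flashlight (155,238) and the pen cup (400,220). It is clearly smaller than the large silver one (178,80) and it isn't orange, so this is the target. Next is the clamp pose.

```bash
python3 - <<'E'
from h import *
p,P,C=cloud('top')
z=P[...,2]
# plate by colour: dark region around clamp
hsv=cv2.cvtColor(p,cv2.COLOR_RGB2HSV); 
mz=(z>0.005)&(z<0.3); mz[:300]=0; mz[390:]=0; mz[:,:240]=0; mz[:,455:]=0
q=P[mz]; print(len(q))
(c,s,a)=cv2.minAreaRect(q[:,:2].astype(np.float32)); print('rect all',c,s,a)
k=q[(q[:,2]<0.016)]; c2,s2,a2=cv2.minAreaRect(k[:,:2].astype(np.float32)); print('plate',c2,s2,a2,np.median(k[:,2]))
j=q[(q[:,2]>0.070)&(q[:,1]>0.10)]; print('fixed jaw',cv2.minAreaRect(j[:,:2].astype(np.float32)),np.median(j[:,2]))
box=cv2.boxPoints((c2,s2,a2)); box=box[np.argsort(box[:,1])]
ax=box[2:].mean(0)-box[:2].mean(0); ax/=np.linalg.norm(ax); yaw=np.arctan2(-ax[0],ax[1]); print('yaw',yaw)
o=np.array(c2); ex=np.array([ax[1],-ax[0]])
d=q[:,:2]-o; X=d@ex; Y=d@ax
for lo in np.arange(-0.18,0.18,0.01):
    m=(Y>=lo)&(Y<lo+.01)
    if m.sum(): print(lo.round(3),'zmax',q[m,2].max().round(3),'zcentre',np.round(np.median(q[m&(abs(X)<.012),2]) if (m&(abs(X)<.012)).any() else -1,3),'X',X[m].min().round(3),X[m].max().round(3))
m=(q[:,2]>.066)&(abs(X)<.03)&(Y>0)
hi=Y[m&(Y>.1)]; print('fixed face y',hi.min(),hi.max()); 
sl=Y[m&(Y<.1)]; print('sliding y',sl.min(),sl.max())
E
```

```text
7906
rect all (0.4680072069168091, 0.012993603944778442) (0.3444393575191498, 0.12102966010570526) 82.51824188232422
plate (0.46802493929862976, 0.013128593564033508) (0.3441670835018158, 0.12102966010570526) 82.51824188232422 0.009288989978888662
fixed jaw ((0.483562707901001, 0.14270928502082825), (0.016371510922908783, 0.05898059904575348), 83.51248931884766) 0.07511676147989521
yaw -0.13058129
-0.18 zmax 0.049 zcentre 0.046 X -0.034 0.034
-0.17 zmax 0.051 zcentre 0.05 X -0.035 0.035
-0.16 zmax 0.117 zcentre 0.113 X -0.035 0.035
-0.15 zmax 0.117 zcentre 0.111 X -0.035 0.034
-0.14 zmax 0.113 zcentre 0.11 X -0.035 0.035
-0.13 zmax 0.112 zcentre 0.107 X -0.035 0.035
-0.12 zmax 0.11 zcentre 0.105 X -0.035 0.035
-0.11 zmax 0.108 zcentre 0.103 X -0.035 0.034
-0.1 zmax 0.105 zcentre 0.101 X -0.035 0.034
-0.09 zmax 0.103 zcentre 0.099 X -0.035 0.034
-0.08 zmax 0.101 zcentre 0.097 X -0.035 0.04
-0.07 zmax 0.099 zcentre 0.095 X -0.035 0.034
-0.06 zmax 0.096 zcentre 0.093 X -0.035 0.034
-0.05 zmax 0.095 zcentre 0.09 X -0.047 0.034
-0.04 zmax 0.09 zcentre 0.049 X -0.061 0.034
-0.03 zmax 0.087
[... 319 characters left out ...]
ntre 0.011 X -0.036 0.034
0.05 zmax 0.014 zcentre 0.01 X -0.036 0.034
0.06 zmax 0.014 zcentre 0.009 X -0.036 0.033
0.07 zmax 0.014 zcentre 0.009 X -0.036 0.034
0.08 zmax 0.016 zcentre 0.009 X -0.036 0.034
0.09 zmax 0.016 zcentre 0.01 X -0.036 0.033
0.1 zmax 0.015 zcentre 0.009 X -0.036 0.034
0.11 zmax 0.015 zcentre 0.01 X -0.036 0.049
0.12 zmax 0.081 zcentre 0.069 X -0.036 0.033
0.13 zmax 0.079 zcentre 0.075 X -0.036 0.033
0.14 zmax 0.016 zcentre 0.01 X -0.036 0.033
0.15 zmax 0.016 zcentre 0.009 X -0.037 0.033
0.16 zmax 0.005 zcentre -1 X -0.061 -0.061
0.17 zmax 0.005 zcentre -1 X 0.032 0.032
fixed face y 0.1221549455922244 0.13908563401696
sliding y 0.010385284423459585 0.042541509300961226
```

```bash
python3 - <<'E'
from h import *
p,P,C=cloud('top')
z=P[...,2]
mz=((z>0.005)&(z<0.3)).astype(np.uint8); mz[:300]=0; mz[390:]=0; mz[:,:240]=0
mz=cv2.morphologyEx(mz,cv2.MORPH_OPEN,np.ones((3,3)))
pl=(mz>0)&(z<0.02)
q=P[pl]
yaw=-0.131; 
for it in range(3):
    ax=np.array([-np.sin(yaw),np.cos(yaw)]); ex=np.array([ax[1],-ax[0]])
    X=q[:,:2]@ex; Y=q[:,:2]@ax
    L=[];H=[];Yc=[]
    for lo in np.arange(np.percentile(Y,.5),np.percentile(Y,99.5),.008):
        m=(Y>=lo)&(Y<lo+.008)
        if m.sum()>15: L.append(np.percentile(X[m],1));H.append(np.percentile(X[m],99));Yc.append(lo+.004)
    mid=(np.array(L)+np.array(H))/2
    from scipy.stats import theilslopes
    s=theilslopes(mid,Yc); print(yaw,s.slope,np.median(np.array(H)-L), np.median(mid)); yaw-=s.slope
ax=np.array([-np.sin(yaw),np.cos(yaw)]); ex=np.array([ax[1],-ax[0]])
X=q[:,:2]@ex; Y=q[:,:2]@ax
x0=np.median(mid)
print('Y ends',Y.min(),Y.max(),np.percentile(Y,[.2,99.8]),'len',Y.max()-Y.min())
a=P[(mz>0)&(z>.066)]; A=a[:,:2]@ax; B=a[:,:2]@ex
f=A>.06
m=A>.10;print('fixed top Y',A[m].min(),A[m].max(),'x mid',(np.percentile(B[m],1)+np.percentile(B[m],99))/2,x0, np.ptp(B[m]))
m=(A<.10)&(A>-0.015);s=np.histogram(A[m],np.arange(-.02,.1,.003));print(list(zip(s[1].round(3),s[0])))
yc=(Y.max()+Y.min())/2
print('origin',ex*x0+ax*yc,'yaw',yaw,'face',ex*x0+ax*(yc+.13))
l=P[(mz>0)&(z>.088)];LB=l[:,:2]@ex;LA=l[:,:2]@ax-yc
for lo in np.arange(-.17,-.05,.01):
    m=(LA>=lo)&(LA<lo+.01);
    if m.any(): print('lever',lo.round(3),np.median(l[m,2]).round(4),(np.percentile(LB[m],[2,98])-x0).round(3))
E
```

```text
-0.131 -0.0060810538367817085 0.06846472605650533 0.4616133257794391
-0.1249189461632183 0.0003014193623472674 0.06845210744749486 0.46199760330054684
-0.12522036552556556 -3.1030357435354446e-06 0.06845070547053433 0.4619850090707563
Y ends -0.10066083564004707 0.2293835875039576 [-0.09912178  0.22880422] len 0.3300444231440047
fixed top Y 0.1079907204675476 0.21038209345265282 x mid 0.46199728150016917 0.4619850090707563 0.059092640295508536
[(np.float64(-0.02), np.int64(0)), (np.float64(-0.017), np.int64(10)), (np.float64(-0.014), np.int64(33)), (np.float64(-0.011), np.int64(33)), (np.float64(-0.008), np.int64(33)), (np.float64(-0.005), np.int64(34)), (np.float64(-0.002), np.int64(33)), (np.float64(0.001), np.int64(33)), (np.float64(0.004), np.int64(36)), (np.float64(0.007), np.int64(43)), (np.float64(0.01), np.int64(47)), (np.float64(0.013), np.int64(50)), (np.float64(0.016), np.int64(48)), (np.float64(0.019), np.int64(48)), (np.float64(0.022), np.int64(48)), (np.float64(0.025), np.int64(49)), (np.float64(0.028), np.int64(50)), (np.float64(0.031), np.int64(42)), (np.float64(0.034
[... 440 characters left out ...]
t64(0.073), np.int64(0)), (np.float64(0.076), np.int64(0)), (np.float64(0.079), np.int64(2)), (np.float64(0.082), np.int64(58)), (np.float64(0.085), np.int64(60)), (np.float64(0.088), np.int64(60)), (np.float64(0.091), np.int64(59)), (np.float64(0.094), np.int64(0))]
origin [0.46640604 0.00616002] yaw -0.12521726248982204 face [0.48264177 0.13514219]
lever -0.15 0.1124 [-0.017  0.016]
lever -0.14 0.1109 [-0.017  0.017]
lever -0.13 0.109 [-0.017  0.017]
lever -0.12 0.1068 [-0.017  0.017]
lever -0.11 0.1045 [-0.017  0.017]
lever -0.1 0.1025 [-0.016  0.015]
lever -0.09 0.1004 [-0.013  0.012]
lever -0.08 0.0979 [-0.013  0.012]
lever -0.07 0.0961 [-0.012  0.012]
lever -0.06 0.0941 [-0.012  0.012]
```

```bash
python3 - <<'E'
from h import *
o=[np.pi,0,-1.696]
robot.goto([.657,-.003,.22],o); print(readout.get_t(),readout.get_tool_pos())
robot.movel([.657,-.003,.045],0.2); print(readout.get_t(),readout.get_tool_pos(),readout.get_wrist_force())
jaws.grasp(20); print(readout.get_t(),readout.get_width(),readout.get_tool_pos())
robot.movel([.657,-.003,.20],0.2); print(readout.get_t(),readout.get_width(),readout.get_wrist_force())
p,d=cams.camera('wrist');cv2.imwrite('pics/w1.png',p[:,:,::-1])
p,d=cams.camera('scene');cv2.imwrite('pics/s1.png',p[:,:,::-1])
E
```

```text
3.1083 [ 0.65706057 -0.00216631  0.21996294]
4.1333 [ 0.65791797 -0.00278472  0.04617224] [-0.19228769 -0.46133089  0.13609539]
4.875 0.047735052030065346 [ 0.65722343 -0.00296827  0.04514427]
5.8 0.0472730324034005 [-0.93776905  0.50834871 -2.21647418]
```

View pics/s1.png

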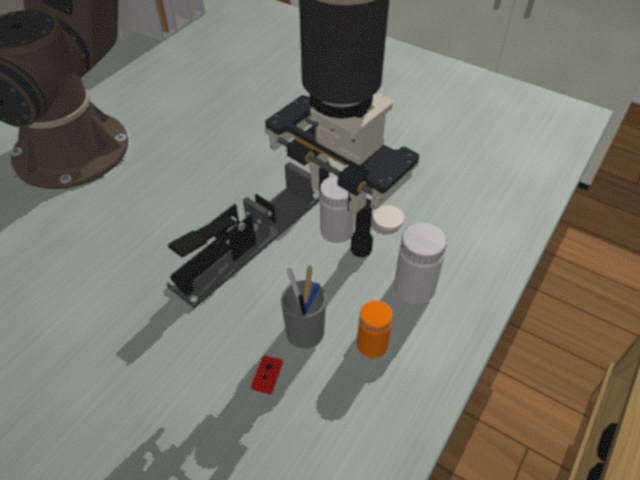

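View pics/w1.png

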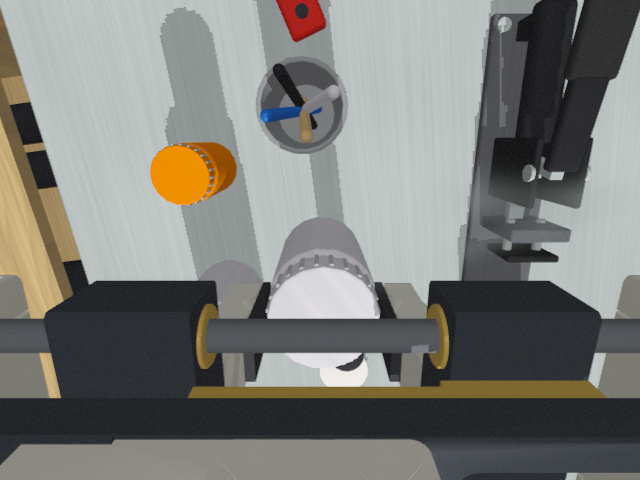

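The canister is lifted and looks upright at scene (337,210) and wrist (323,300). The width reads 47.3 mm where I expected 50, so I'll check its pose in the hand.

```bash
python3 - <<'E'
from h import *
for n,box in (('wrist',(230,280,370,370)),('scene',(315,170,360,245)),('top',(300,150,420,330))):
    p,P,C=cloud(n)
    S=P[box[1]:box[3],box[0]:box[2]].reshape(-1,3); tp=readout.get_tool_pos()
    m=(np.linalg.norm(S[:,:2]-tp[:2],axis=1)<.032)&(S[:,2]>.13)&(S[:,2]<tp[2]+.055)
    S=S[m]; 
    if len(S)<30: print(n,len(S)); continue
    top=np.percentile(S[:,2],97); t=S[(S[:,2]>top-.006)]
    A=np.c_[t[:,:2],np.ones(len(t))]; co=np.linalg.lstsq(A,t[:,2],rcond=None)[0]
    print(n,len(S),'top',top,'n',len(t),'min/max',t.min(0),t.max(0),'slope',co[:2],'tcp',tp)
E
```

```text
wrist 5424 top 0.24442712213777867 n 5005 min/max [ 0.63492086 -0.02463337  0.23843513] [0.68534341 0.0185584  0.25315219] slope [ 0.03403192 -0.00670892] tcp [ 0.65618357 -0.00309639  0.19815401]
scene 1950 top 0.24560140331253782 n 573 min/max [ 0.62441622 -0.02939683  0.23962874] [0.68457055 0.01421018 0.25324799] slope [-0.02957205  0.03339496] tcp [ 0.65636466 -0.00311029  0.19843219]
top 49 top 0.24528870823848814 n 49 min/max [ 0.63994908 -0.01839643  0.23972778] [0.64713735 0.01832164 0.24583585] slope [-0.1221912   0.03189339] tcp [ 0.65654864 -0.00307751  0.19874855]
```

```bash
python3 - <<'E'
from h import *
a=-0.1252; ax=np.array([-np.sin(a),np.cos(a)])
face=np.array([.4826,.1351]); xy=face-ax*.034
print(xy)
robot.movel([*xy,.20],0.25); print(readout.get_t(),readout.get_tool_pos())
robot.movel([*xy,.075],0.15); print(readout.get_t(),readout.get_tool_pos(),readout.get_wrist_force())
print(robot.movel([*xy,.052],0.03,contact_N=4)); print(readout.get_t(),readout.get_tool_pos(),readout.get_wrist_force())
p,d=cams.camera('scene');cv2.imwrite('pics/s2.png',cv2.resize(p[130:330,140:400,::-1],None,fx=3,fy=3))
E
```

```text
[0.47835431 0.10136613]
7.025 [0.4791291  0.101353   0.20021767]
8.0083 [0.47907632 0.10146269 0.07554201] [ 0.86023588 -0.52711805 -1.53917814]
True
8.6583 [0.47862617 0.10127913 0.05465862] [ 0.529789   -1.12553474  2.68148985]
```

View pics/s2.png

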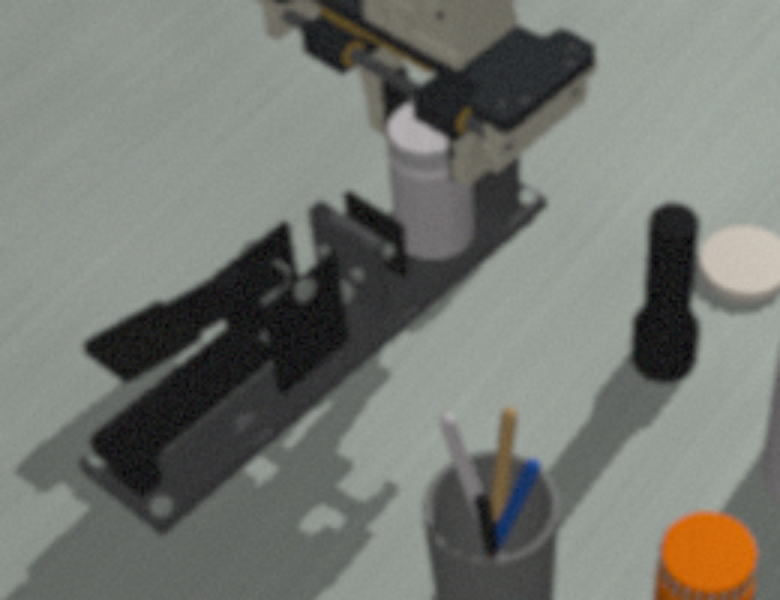

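The canister (crop 430,190) stands on the plate near the fixed jaw, with contact at the expected height. I'll release it, retreat and check from the top.

```bash
python3 - <<'E'
from h import *
jaws.let_go(); print(readout.get_t(),readout.get_width())
robot.pause(.15)
t=readout.get_tool_pos()
robot.movel([t[0],t[1],.17],0.2)
robot.goto([.4502,-.1228,.17],[np.pi,0,-1.696])
print(readout.get_t(),readout.get_tool_pos())
p,P,C=cloud('top');cv2.imwrite('pics/t3.png',p[:,:,::-1])
p,P,C=cloud('wrist');cv2.imwrite('pics/w3.png',p[:,:,::-1])
p,P,C=cloud('scene');cv2.imwrite('pics/s3.png',cv2.resize(p[130:330,140:400,::-1],None,fx=3,fy=3))
E
```

```text
9.5583 0.08758508563513558
11.3333 [ 0.4500248  -0.1227645   0.16932302]
```

View pics/t3.png

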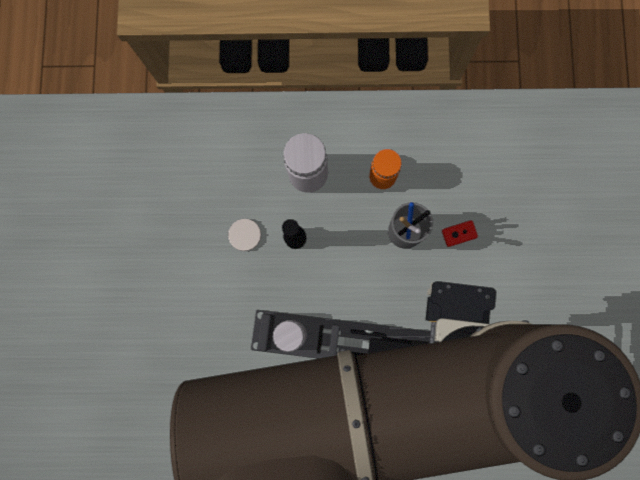

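View pics/w3.png

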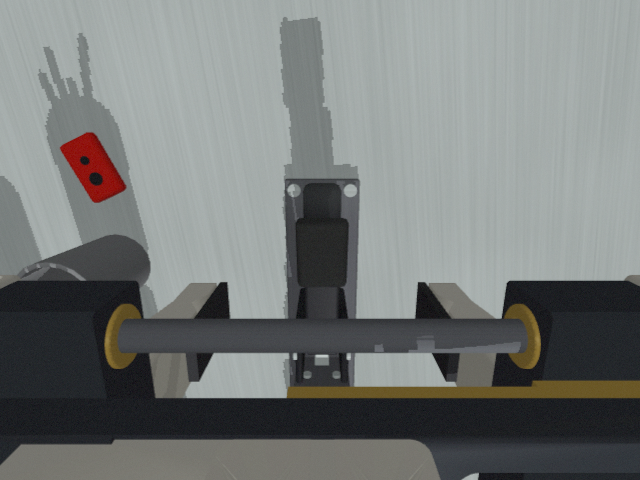

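View pics/s3.png

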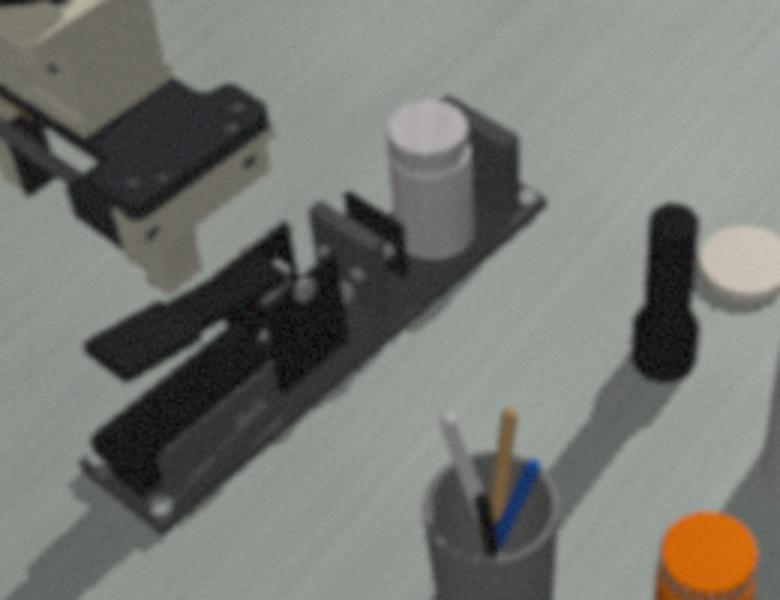

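The top view shows the canister upright in the bay at (289,335), and the scene crop shows it at (430,180) just off the fixed jaw. Now I'll measure the canister and jaw positions in the clamp frame.

```bash
cat >> h.py <<'E'
a=-0.1252; AX=np.array([-np.sin(a),np.cos(a)]); EX=np.array([np.cos(a),np.sin(a)]); O=np.array([.4664,.0062])
def local(P):
    d=P[...,:2]-O; return np.stack([d@EX,d@AX,P[...,2]],-1)
def measure(name=None):
    p,P,C=cloud('scene'); Q=local(P)
    if name: cv2.imwrite(f'pics/{name}.png',cv2.resize(p[130:330,140:400,::-1],None,fx=3,fy=3))
    x,y,z=Q[...,0],Q[...,1],Q[...,2]
    m=(abs(x)<.04)&(y>0.07)&(y<.128)&(z>.092); t=Q[m]
    if m.sum(): print('can top mid',((np.percentile(t,2,0)+np.percentile(t,98,0))/2).round(4))
    m=(abs(x)<.024)&(y>-.01)&(y<.1)&(z>.056)&(z<.079)
    col=(p.sum(-1)<330)
    h=np.histogram(y[m&col],np.arange(-.01,.1,.002)); print('dark y hist',[(int(round(e*1000)),int(n)) for e,n in zip(h[1],h[0]) if n>2])
    m=(abs(x)<.012)&(y<-.115)&(y>-.145)&(z>.05); 
    if m.sum()>20: print('lever z@-.13',np.median(z[m]).round(4),m.sum())
    return p,Q
E
python3 - <<'E'
from h import *
p,Q=measure()
p,P,C=cloud('top');Q=local(P);x,y,z=Q[...,0],Q[...,1],Q[...,2]
m=(abs(x)<.04)&(y>0.06)&(y<.127)&(z>.092); t=Q[m];print(t.min(0),t.max(0))
m=(abs(x)<.022)&(y>0.0)&(y<.07)&(z>.055)&(z<.082)
h=np.histogram(y[m],np.arange(0,.07,.002));print([(int(round(e*1000)),int(n)) for e,n in zip(h[1],h[0]) if n>2])
m=(abs(x)<.016)&(y>-.16)&(y<-.10)&(z>.09); print(m.sum())
p,P,C=cloud('wrist');Q=local(P);x,y,z=Q[...,0],Q[...,1],Q[...,2]
m=(abs(x)<.012)&(y<-.11)&(y>-.16)&(z>.08); print('wrist lever',np.polyfit(y[m],z[m],1),m.sum(),np.polyval(np.polyfit(y[m],z[m],1),-.13))
E
```

```text
can top mid [0.0023 0.0935 0.0977]
dark y hist [(-10, 20), (-8, 13), (-6, 5), (14, 34), (16, 107), (18, 26), (20, 32), (22, 19), (24, 20), (26, 12), (40, 30), (42, 82), (44, 22), (46, 10), (68, 6), (70, 27), (72, 15), (74, 5), (82, 3)]
lever z@-.13 0.1086 342
[-0.03999923  0.06000006  0.09367279] [0.02295484 0.12699813 0.61811204]
[(16, 9), (18, 33), (20, 33), (22, 35), (24, 36), (26, 35), (28, 27), (42, 11), (44, 33), (46, 34), (48, 26)]
5056
wrist lever [-5.97867132 -0.64014503] 16905 0.1370822413589583
```

```bash
cat >> h.py <<'E'
PXY=O+AX*-.131
def topjaw(name=None):
    p,P,C=cloud('top');Q=local(P);x,y,z=Q[...,0],Q[...,1],Q[...,2]
    if name: cv2.imwrite(f'pics/{name}.png',p[:,:,::-1])
    m=(abs(x)<.022)&(y>0.0)&(y<.10)&(z>.055)&(z<.082)
    h=np.histogram(y[m],np.arange(0,.1,.002));print('top jaw y',[(int(round(e*1000)),int(n)) for e,n in zip(h[1],h[0]) if n>2])
    m=(abs(x)<.04)&(y>0.06)&(y<.128)&(z>.09)&(z<.12); t=Q[m]
    if m.sum(): print('top can mid',((np.percentile(t,2,0)+np.percentile(t,98,0))/2).round(4))
def st(s=''): print(s,'t',round(readout.get_t(),2),'tcp',np.round(readout.get_tool_pos(),4),'tipz',round(readout.get_tool_pos()[2]-.008,4),'F',np.round(readout.get_wrist_force(),2))
E
python3 - <<'E'
from h import *
jaws.grasp(20); print(readout.get_width())
robot.movel([*PXY,.130],0.15); st()
print(robot.movel([*PXY,.100],0.04,contact_N=2)); st('contact')
robot.movel([*PXY,.100],0.06); st('mid')
robot.movel([*PXY,.077],0.06); st('low')
topjaw('t4');measure('s4'); st()
E
```

```text
0.0004593933999963946
 t 13.47 tcp [ 0.45   -0.1239  0.1301] tipz 0.1221 F [0.79 0.39 0.15]
False
contact t 14.38 tcp [ 0.4503 -0.1238  0.1001] tipz 0.0921 F [ 0.2  -0.08  0.99]
mid t 14.62 tcp [ 0.4501 -0.1238  0.1002] tipz 0.0922 F [-0.58 -0.31  0.28]
low t 15.16 tcp [ 0.4498 -0.1237  0.0767] tipz 0.0687 F [-0.37  0.24  2.59]
top jaw y [(16, 7), (18, 26), (20, 27), (22, 30), (24, 29), (26, 28), (28, 22), (42, 13), (44, 33), (46, 34), (48, 25), (70, 8), (72, 12), (74, 7), (76, 5), (78, 4), (80, 4), (82, 3)]
top can mid [-0.0003  0.0959  0.0993]
can top mid [0.0026 0.0934 0.0972]
dark y hist [(-10, 16), (-8, 14), (-6, 5), (14, 41), (16, 98), (18, 25), (20, 26), (22, 23), (24, 18), (26, 12), (40, 35), (42, 75), (44, 20), (46, 15), (68, 8), (70, 16), (72, 3)]
lever z@-.13 0.053 228
 t 15.26 tcp [ 0.4499 -0.1237  0.077 ] tipz 0.069 F [0.17 0.87 2.55]
```

View pics/s4.png

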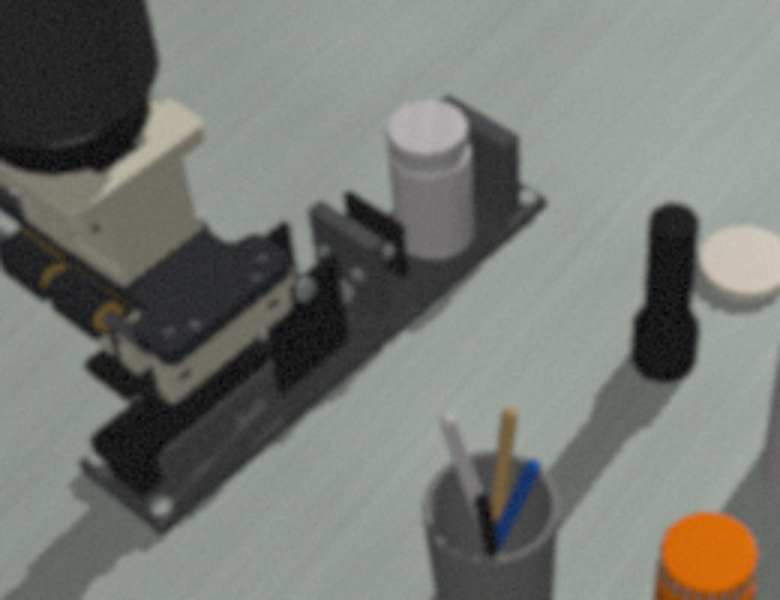

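The lever end at crop (105,370) has dropped only slightly and the jaw hasn't moved. I'll look from the wrist.

```bash
python3 - <<'E'
from h import *
p,P,C=cloud('wrist');cv2.imwrite('pics/w4.png',p[:,:,::-1])
Q=local(P);
for v in range(120,300,10): print(v,Q[v,322].round(4))
E
```

```text
120 [-2.000e-04 -2.169e-01 -9.000e-04]
130 [-2.000e-04 -2.105e-01  3.000e-04]
140 [-2.000e-04 -2.041e-01 -4.000e-04]
150 [-0.0002 -0.1975 -0.0017]
160 [-0.0002 -0.1907 -0.0019]
170 [-0.0002 -0.184  -0.0019]
180 [-0.0002 -0.1772 -0.0009]
190 [-0.0002 -0.1702 -0.0005]
200 [-0.0002 -0.1649  0.0099]
210 [-0.0002 -0.1652  0.0478]
220 [-0.0002 -0.1598  0.0504]
230 [-0.0002 -0.1536  0.0492]
240 [-0.0002 -0.1479  0.0507]
250 [-0.0002 -0.1416  0.05  ]
260 [-0.0002 -0.1519  0.0991]
270 [-0.0002 -0.1472  0.0997]
280 [-0.0002 -0.1422  0.0992]
290 [-0.0002 -0.1373  0.0994]
```

View pics/w4.png

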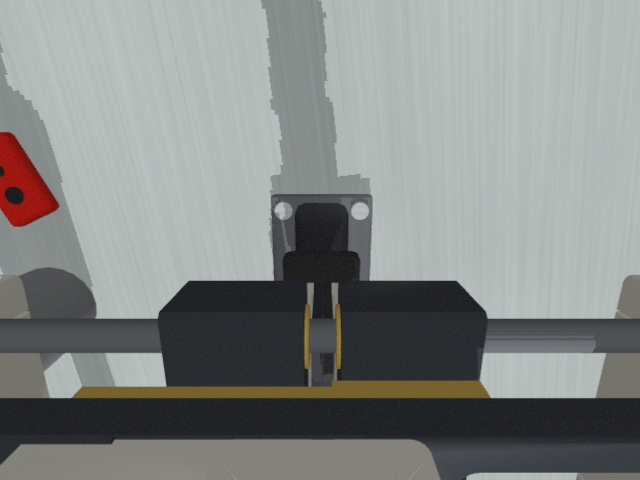

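View pics/t4.png

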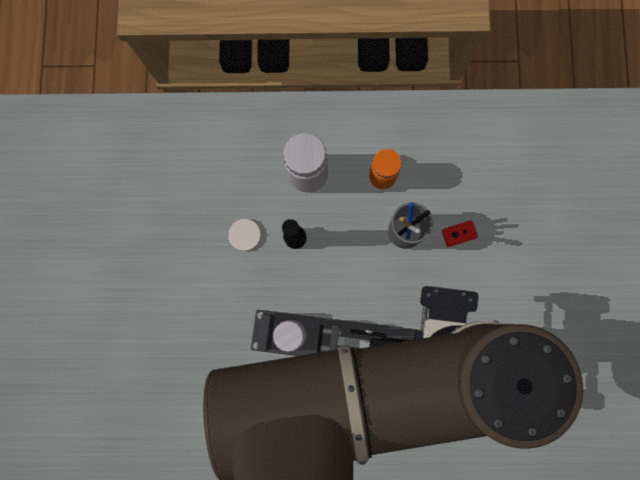

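```bash
python3 - <<'E'
from h import *
p,P,C=cloud('scene');Q=local(P)
cv2.imwrite('pics/s5.png',cv2.resize(p[190:310,140:270,::-1],None,fx=5,fy=5,interpolation=cv2.INTER_CUBIC))
x,y,z=Q[...,0],Q[...,1],Q[...,2]
m=(abs(x)<.03)&(y<-.09)&(y>-.18)&(z>.02)
v,u=np.nonzero(m)
for vv in range(v.min(),v.max(),3):
    uu=u[v==vv]; 
    print(vv,[(int(k),*(Q[vv,k]*1000).round().astype(int)) for k in uu[::6]])
E
```

```text
0 [(61, np.int64(-17), np.int64(-176), np.int64(516)), (68, np.int64(3), np.int64(-178), np.int64(523)), (74, np.int64(12), np.int64(-177), np.int64(525)), (80, np.int64(20), np.int64(-175), np.int64(527)), (86, np.int64(27), np.int64(-172), np.int64(528))]
3 [(63, np.int64(-12), np.int64(-177), np.int64(515)), (69, np.int64(5), np.int64(-179), np.int64(521)), (75, np.int64(14), np.int64(-178), np.int64(523)), (81, np.int64(19), np.int64(-174), np.int64(523)), (87, np.int64(27), np.int64(-172), np.int64(526))]
6 [(64, np.int64(-12), np.int64(-177), np.int64(512)), (70, np.int64(5), np.int64(-179), np.int64(518)), (76, np.int64(13), np.int64(-177), np.int64(520)), (82, np.int64(21), np.int64(-175), np.int64(522)), (88, np.int64(26), np.int64(-172), np.int64(522)), (94, np.int64(29), np.int64(-168), np.int64(521))]
9 [(65, np.int64(-12), np.int64(-177), np.int64(508)), (71, np.int64(2), np.int64(-178), np.int64(514)), (77, np.int64(12), np.int64(-177), np.int64(516)), (83, np.int64(21), np.int64(-175), np.int64(519)), (89, np.int64(25), np.int64(-171), np.int64(519))]
12 [(66, np.int64
[... 21704 characters left out ...]
62), np.int64(51)), (183, np.int64(10), np.int64(-156), np.int64(50)), (189, np.int64(16), np.int64(-149), np.int64(47)), (195, np.int64(14), np.int64(-138), np.int64(34))]
282 [(173, np.int64(-6), np.int64(-166), np.int64(39)), (179, np.int64(10), np.int64(-164), np.int64(51)), (185, np.int64(16), np.int64(-157), np.int64(48)), (191, np.int64(18), np.int64(-148), np.int64(40))]
285 [(177, np.int64(5), np.int64(-167), np.int64(40)), (183, np.int64(14), np.int64(-161), np.int64(43)), (189, np.int64(14), np.int64(-151), np.int64(31))]
288 [(181, np.int64(12), np.int64(-165), np.int64(37)), (187, np.int64(14), np.int64(-156), np.int64(29))]
291 [(184, np.int64(9), np.int64(-160), np.int64(20))]
```

View pics/s5.png

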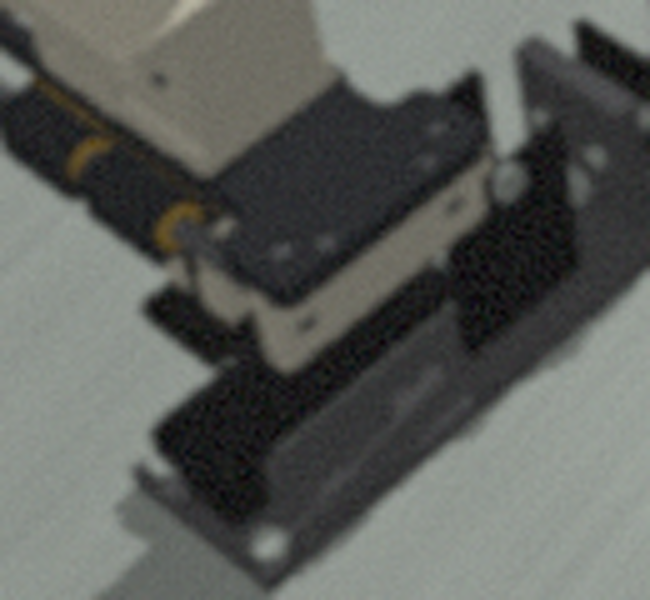

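Both cameras put the paddle at z≈0.100 under the finger front, with TCP z at 0.077. So the real fingertips are about 20 mm higher than tip_reach suggests, which also explains the 47 mm cap-width grip. The lever is at roughly 0.1 rad. I'll keep lowering and watch the force.

```bash
cat >> h.py <<'E'
def paddle():
    p,P,C=cloud('wrist');Q=local(P);x,y,z=Q[...,0],Q[...,1],Q[...,2]
    m=(abs(x)<.008)&(y<-.143)&(y>-.156)&(z>.053)&(z<.125)
    print('paddle z@y-.15',np.median(z[m]).round(4) if m.sum() else None,m.sum())
def jawpos():
    # pad front / jaw back from top & scene; edges
    p,P,C=cloud('top');Q=local(P);x,y,z=Q[...,0],Q[...,1],Q[...,2]
    m=(abs(x)<.022)&(y>0.012)&(y<.10)&(z>.062)&(z<.082)&(p.sum(-1)<300)
    yy=np.sort(y[m]); g=np.argmax(np.diff(yy)) if len(yy)>5 else 0
    print('top: n',len(yy),'jaw',np.percentile(yy[:g+1],[3,97]).round(4),'pad',np.percentile(yy[g+1:],[3,97]).round(4))
E
python3 - <<'E'
from h import *
paddle();jawpos()
for z in (.066,.057):
    robot.movel([*PXY,z],0.06); st(); paddle(); jawpos()
E
```

```text
paddle z@y-.15 0.0996 1004
top: n 319 jaw [0.0182 0.049 ] pad [0.0715 0.0871]
 t 15.79 tcp [ 0.4505 -0.124   0.0663] tipz 0.0583 F [ 0.68 -1.91  3.73]
paddle z@y-.15 0.088 1117
top: n 318 jaw [0.0209 0.0518] pad [0.0717 0.0853]
 t 16.19 tcp [ 0.4503 -0.1239  0.0573] tipz 0.0493 F [ 1.17 -3.17  4.28]
paddle z@y-.15 0.0768 1072
top: n 317 jaw [0.0247 0.0556] pad [0.0715 0.0855]
```

```bash
sed -i 's/(y<.10)&(z>.062)/(y<.0705)\&(z>.062)/' h.py; python3 - <<'E'
from h import *
print(robot.movel([*PXY,.046],0.05,contact_N=8)); st(); paddle(); topjaw(); measure()
robot.movel([*PXY,.098],0.15); st(); paddle(); topjaw('t6')
E
```

```text
True
 t 16.59 tcp [ 0.4506 -0.1236  0.0465] tipz 0.0385 F [-2.98  1.14 13.45]
paddle z@y-.15 0.0633 896
top jaw y [(28, 20), (30, 29), (32, 29), (34, 29), (36, 29), (38, 30), (40, 8), (54, 30), (56, 35), (58, 32), (60, 10), (70, 7), (72, 12), (74, 6), (76, 7), (78, 5), (80, 3), (82, 4)]
top can mid [-0.0004  0.096   0.0992]
can top mid [0.0028 0.0933 0.0973]
dark y hist [(-10, 16), (-8, 18), (-6, 7), (26, 109), (28, 44), (30, 26), (32, 21), (34, 20), (36, 17), (38, 6), (50, 4), (52, 60), (54, 46), (56, 24), (58, 5), (68, 7), (70, 20), (72, 3)]
lever z@-.13 0.0706 112
 t 17.24 tcp [ 0.4494 -0.1234  0.0976] tipz 0.0896 F [ 0.34  0.26 -0.6 ]
paddle z@y-.15 0.1122 753
top jaw y [(28, 24), (30, 34), (32, 34), (34, 34), (36, 34), (38, 35), (40, 9), (54, 32), (56, 32), (58, 33), (60, 11), (70, 8), (72, 9), (74, 10), (76, 7), (78, 5), (80, 5), (82, 3)]
top can mid [-0.0002  0.0959  0.0991]
```

Lever is fully up again and the jaw advanced about 11 mm (pad front at 60.5 mm). Next is stroke two.

```bash
python3 - <<'E'
from h import *
print(robot.movel([*PXY,.060],0.08)); st(); 
print(robot.movel([*PXY,.0465],0.05,contact_N=8)); st(); paddle(); topjaw()
robot.movel([*PXY,.098],0.15); st(); paddle(); topjaw('t7'); measure('s7')
E
```

```text
False
 t 17.97 tcp [ 0.4504 -0.1242  0.0595] tipz 0.0515 F [ 0.91 -3.57  4.93]
True
 t 18.31 tcp [ 0.4507 -0.1237  0.0465] tipz 0.0385 F [-2.27  1.99 12.34]
paddle z@y-.15 0.0634 911
top jaw y [(42, 31), (44, 33), (46, 32), (48, 31), (50, 36), (52, 33), (54, 9), (66, 10), (68, 33), (70, 37), (72, 30), (74, 17), (76, 10), (78, 8), (80, 5), (82, 5), (84, 4), (86, 3)]
top can mid [-0.0002  0.0984  0.0992]
 t 18.9 tcp [ 0.4495 -0.1235  0.0974] tipz 0.0894 F [-0.25  1.01 -1.06]
paddle z@y-.15 0.1122 731
top jaw y [(42, 33), (44, 33), (46, 33), (48, 35), (50, 35), (52, 35), (54, 8), (66, 5), (68, 38), (70, 34), (72, 34), (74, 16), (76, 6), (78, 8), (80, 5), (82, 5), (84, 5), (86, 4)]
top can mid [-0.0002  0.0984  0.0992]
can top mid [0.0027 0.0961 0.0974]
dark y hist [(-10, 9), (-8, 13), (-6, 7), (38, 14), (40, 89), (42, 56), (44, 20), (46, 25), (48, 18), (50, 22), (52, 3), (64, 18), (66, 69), (68, 34), (70, 18), (72, 13), (74, 16)]
lever z@-.13 0.1101 292
```

View pics/s7.png

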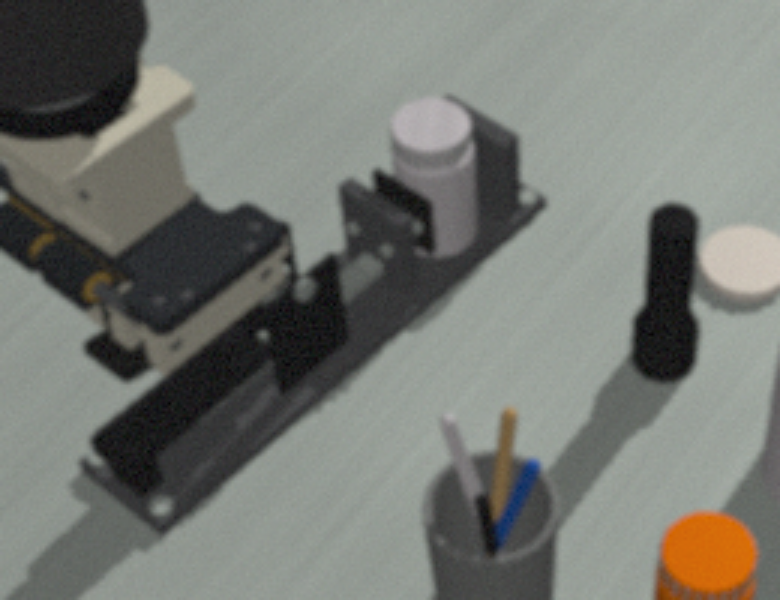

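The canister (crop 430,175) is upright and was nudged about 2.5 mm toward the fixed jaw. The lever is up. For the last stroke I'll stop about 6 mm short of the bottom and measure the pad from the jaw-to-pad gap.

```bash
python3 - <<'E'
from h import *
robot.movel([*PXY,.072],0.08); st(); topjaw()
for z in (.062,.0555,.0525):
    robot.movel([*PXY,z],0.04); st(); topjaw()
paddle(); measure('s8')
E
```

```text
t 19.52 tcp [ 0.4502 -0.1239  0.0719] tipz 0.0639 F [ 1.71 -1.55  3.33]
top jaw y [(46, 34), (48, 35), (50, 35), (52, 36), (54, 32), (56, 32), (58, 6), (70, 4), (72, 42), (74, 31), (76, 33), (78, 15), (80, 8), (82, 5), (84, 6), (86, 3), (88, 3), (90, 4)]
top can mid [0.0002 0.1026 0.0992]
 t 19.98 tcp [ 0.4503 -0.1241  0.0624] tipz 0.0544 F [-0.2  -3.53  4.92]
top jaw y [(48, 12), (50, 38), (52, 35), (54, 34), (56, 33), (58, 34), (60, 27), (74, 43), (76, 34), (78, 33), (80, 15), (82, 11), (84, 7), (86, 4), (88, 4), (90, 4), (92, 4)]
top can mid [0.0002 0.1046 0.0991]
 t 20.33 tcp [ 0.4504 -0.1241  0.0561] tipz 0.0481 F [-0.67 -3.4   6.75]
top jaw y [(52, 41), (54, 34), (56, 31), (58, 35), (60, 36), (62, 35), (64, 3), (74, 42), (76, 33), (78, 33), (80, 18), (82, 10), (84, 7), (88, 4), (90, 4), (92, 4)]
top can mid [0.0004 0.1044 0.0988]
 t 20.63 tcp [ 0.4503 -0.1241  0.0532] tipz 0.0452 F [-0.41 -3.46  9.48]
top jaw y [(52, 19), (54, 33), (56, 34), (58, 35), (60, 34), (62, 35), (64, 23), (74, 41), (76, 31), (78, 34), (80, 21), (82, 10), (84, 7), (86, 5), (88, 3), (90, 3), (92, 3)]
top can mid [0.0003 0.1045 0.0992]
paddle z@y-.15 0.072 1082
can top mid [0.0033 0.1022 0.0977]
dark y hist [(-10, 20), (-8, 14), (-6, 7), (50, 58), (52, 87), (54, 28), (56, 21), (58, 19), (60, 21), (62, 8), (70, 14), (72, 55), (74, 28), (76, 20), (78, 17), (80, 7), (84, 3)]
lever z@-.13 0.0754 121
```

View pics/s8.png

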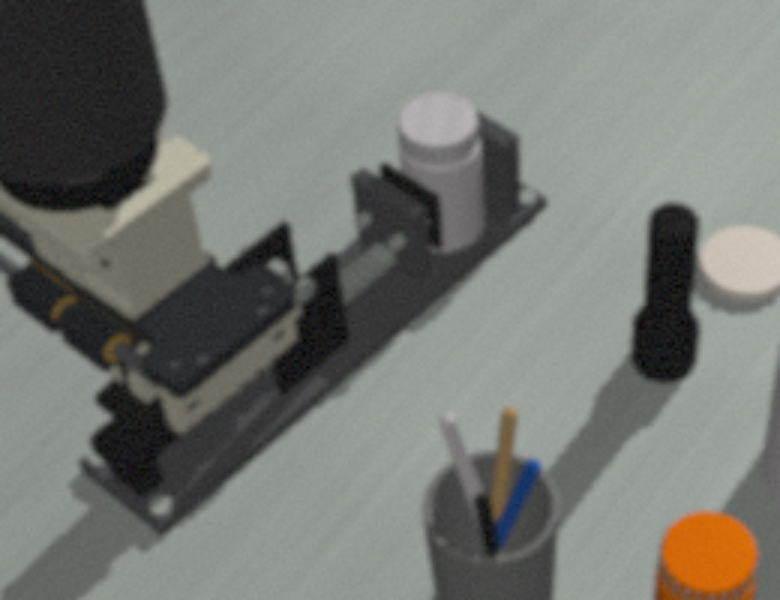

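The canister is now against the fixed jaw (centre y about 104.5 mm). The jaw-to-pad gap has shrunk by roughly 4.5–6 mm. The stroke's remaining reach is only about 2.5 mm, so I'll press a little further.

```bash
python3 - <<'E'
from h import *
robot.movel([*PXY,.0475],0.03); st(); topjaw()
robot.pause(.5); st(); topjaw('t9'); topjaw(); paddle(); measure('s9')
E
```

```text
t 21.1 tcp [ 0.4505 -0.1238  0.0483] tipz 0.0403 F [-1.09 -1.89 10.22]
top jaw y [(54, 19), (56, 35), (58, 34), (60, 35), (62, 33), (64, 35), (66, 23), (74, 39), (76, 34), (78, 34), (80, 17), (82, 13), (84, 8), (86, 4), (88, 4), (90, 3), (92, 3)]
top can mid [0.0004 0.1047 0.0991]
 t 21.65 tcp [ 0.4505 -0.1238  0.0484] tipz 0.0404 F [-0.33 -1.21 10.49]
top jaw y [(54, 20), (56, 34), (58, 35), (60, 35), (62, 35), (64, 31), (66, 25), (74, 40), (76, 33), (78, 35), (80, 18), (82, 12), (84, 6), (86, 6), (88, 3), (90, 4), (92, 3)]
top can mid [0.0002 0.1046 0.099 ]
top jaw y [(54, 20), (56, 35), (58, 34), (60, 34), (62, 34), (64, 34), (66, 23), (74, 42), (76, 31), (78, 35), (80, 19), (82, 14), (84, 9), (86, 5), (88, 4), (90, 4), (92, 3)]
top can mid [0.0004 0.1046 0.0992]
paddle z@y-.15 0.0657 964
can top mid [0.003  0.1019 0.0976]
dark y hist [(-10, 21), (-8, 13), (-6, 9), (52, 51), (54, 90), (56, 30), (58, 21), (60, 18), (62, 18), (64, 16), (70, 5), (72, 48), (74, 25), (76, 20), (78, 18), (80, 7), (82, 6)]
lever z@-.13 0.0728 102
```

View pics/s9.png

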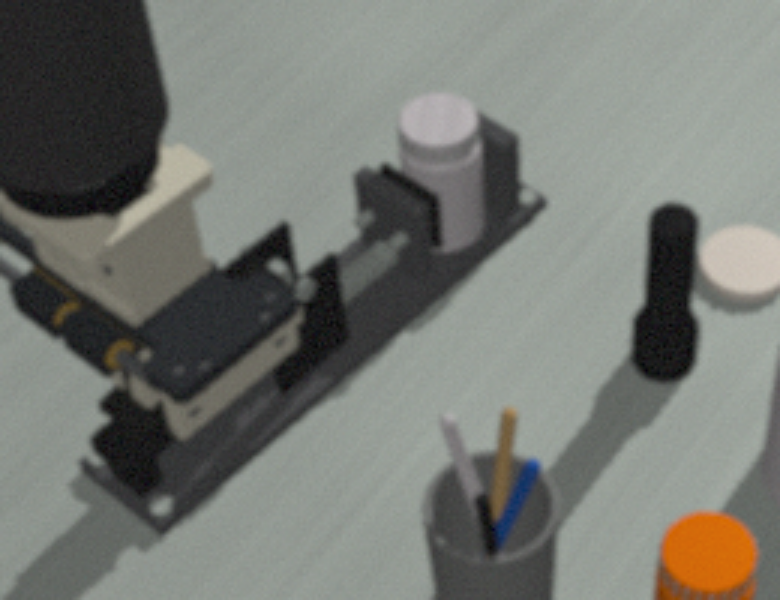

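View pics/t9.png

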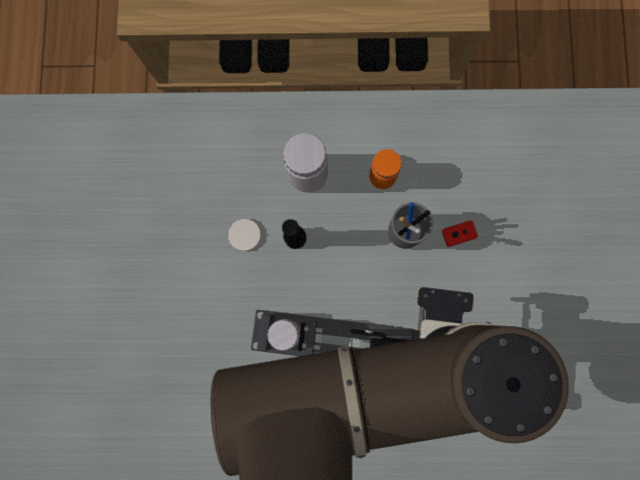

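Two estimates put the pad at about 6.4 mm (from the jaw-to-pad gap) and 7.8 mm (from jaw advance). Both are inside 4.5–10.5 mm. The canister is upright against the fixed jaw, the lever push is steady at about 10 N, and the row looks undisturbed. Handing in.

```bash
python3 - <<'E'
from h import *
print(workorder.close_job()); st(); topjaw()
E
```

```text
the job is handed in; nothing more can be done
None
the job is handed in; nothing more can be done
```

The canister is clamped upright between the jaws with the pad pushed in about half its travel, and the arm is still holding the lever down. I handed the job in at about 21.9 s and got no verdict back.

- **What I did:** I picked the smaller silver canister, not the orange one or the large silver one, and set it upright in the bay. I gave the lever two full strokes and let it up after each. The third stroke stopped just short of the bottom and is the one being held.
- **Pad:** the jaw-to-pad gap gives about 6.4 mm pushed in, and jaw advance gives about 7.8 mm. They differ by 1.4 mm, but both are inside 4.5–10.5 mm.
- **Canister:** it is against the fixed jaw, with its centre about 25.5 mm from the face and within 1 mm of the clamp's centre line in the top view (3 mm in the scene view). It looked upright, and the fingers are well away from it.
- **Lever:** the push was steady at about 10 N.
- **Other things:** the flashlight, pen cup, white disc and key fob look unmoved in the last top picture. I compared them by eye only and did not measure them again.
- **Disagreement:** the closed fingertips met the paddle about 20 mm higher than `robot.tip_reach` implies. As a result the first press barely moved the lever, and the grip on the canister read 47 mm instead of 50 mm, so it was probably on or near the cap. I worked from measured paddle and jaw positions after that.

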